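# Slide the box of bar ends down the feed lane

## Robot

A 6-joint arm with a two-finger parallel gripper is mounted at the origin on the work surface. World frame = base frame: x ahead of the robot, y to its left, z up, the work surface at z = 0. Lengths are in m, angles in rad, forces in N, time in s.
With the tool pointing down it reaches from about 0.35 to 0.975 m from the base axis. Payload 4.9 kg.
Tool frame: the origin (TCP) lies at the very end of the fingers, on their centre line; the grasp point (between the pads) lies manip.grip_point_offset behind it (manip.grip_point_offset is the distance from the TCP to the grasp point, in m); z points along the fingers, y is the direction in which the jaws open and shut (so a half turn about z gives the same grasp; the last joint's range is limited). The gripper opens to 85 mm and grips with 20 to 120 N. Pads are 22 mm wide; open, the fingers measure 114 mm over their backs; the gripper's body (76 mm by 85 mm) begins 54 mm behind the grasp point. The pads swing forward as they close: fully open they stand 13 mm farther back than shut.
Start: joints at [1.188, 0.053, 1.613, -0, 1.476, -0.119], TCP at [0.163, 0.603, 0.231] pointing down, gripper open.
Joint ranges: [-3.01, 3.01], [-1.01, 2.22], [0.06, 2.58], [-1.02, 4.17], [0.09, 2.62], [-3.14, 3.14]. Speed limits (rad/s): [2.57, 2.57, 3.14, 3.14, 3.14, 3.14].

## Interface

Orientations are given as a unit quaternion [w, x, y, z].
In Python, from plant import status, grab_frame, camera_params, ticket, boxes_of, outline_of, manip gives the robot as it stands. The module is installed in compiled form; this text tells all that it offers.
- The arm moves only by the tool play_rows, never from a script. Its argument "deltas" is a list of rows, each a list of 2 entries, a list of its own where there are three numbers: the shift along the world's x, y, z in m, then the turn about the world's z in rad. A call has 1 to 5 rows; each row is the pose to reach, as a shift and turn from the pose commanded when the call began; what a row does not reach only later rows make up. A row lasts 1/8 s, in which the tool goes at most 62.5 mm and 10.7 degrees, less where a joint would pass 70% of its speed; a pose out of reach is approached as far as the arm can. A call with a gripper value outside its range is refused whole. "grip" is the opening, from -1 (shut) to 1 (fully open), set as the call begins (left out, the last holds). The fingers move at their own pace and stop on an object; the grip force is fixed at half the most. Time passes only in rows, so rows that repeat a pose let the fingers close. It gives the time, the measured TCP pose, the force and the opening at its end, in the units of the state.
- status.state(): the state, without advancing time (a new reading comes with each control period).
- grab_frame(name): name is "scene" or "side" or "wrist"; returns (picture, depth): 384x512x3 uint8, blue, green, red; 384x512 float32, m along the optical axis (not along the pixel's ray), 0 where there is no reading.
- camera_params(name): a dict with "mtx" (3x3 intrinsics, pixels), "world_from_camera" (4x4, takes a point from camera to world coordinates). Camera axes: x right, y up, looking along -z (the intrinsics and any distortion apply to the point x, -y, -z); pixel columns grow to the right and rows downward; lengths in m; the calibration is good to about 2 mm. A picture is of the moment at which its call begins: read the wrist's pose just before it. camera_params takes no time and is no camera call; for the wrist camera it gives the pose at the moment of the call.
- ticket.job_done(): hands the job in, once; it reports no verdict.
Trained networks look in the newest picture that a camera, given by its name, has taken for a name from the list of things; names that differ only in an ending like _2 or _b are one class to them, and where a whole thing is asked for, a point or a joint stands for the part that bears it (a point fixed in the world has none). Each returns a list of dicts, best first, with "confidence" (0 to 1); they miss things now and then, are a little off and sometimes report something else, mostly with a low value. They report only what shows in the picture. A call takes as long as a camera call. They do not tell look-alikes from the thing itself.
- boxes_of(camera, name): "box" ([left, top, right, bottom] in pixels, round what is visible of it).
- outline_of(camera, name): "region" (384x512 bool, what is visible of it) and "box" ([left, top, right, bottom] in pixels, round what is visible of it).
The state is a dict: "time": time; "joint_pos": joint angles; "joint_vel": joint speeds; "joint_efforts": joint torques, N m; "tool_pos": TCP position; "tool_rot": TCP orientation; "contact_force": force on the tool from outside, world axes, zero at the start; "ft_torque": the same for the moment, N m; "gripper_width": opening from 0.0 (shut) to 1.0 (fully open).
Only numpy, scipy, OpenCV 4.12 (cv2) and the standard library are available. Lean on these libraries where they do the work, as an engineer would, in place of code of your own. Each camera call takes 0.05 s, during which the arm holds its last target.

## Task

Push the wooden box of steel bar ends into line with the feed lane, then push it down the lane between the two freshly painted yellow guide rails until it stands squarely right up against the red stop. Nothing may touch either rail, neither the box nor the robot. Only push the box along the plate, never lift or tip it, and leave the tin, the hammer and the brush where they are.

Things in the scene. Friction and masses are not known exactly. Their poses are not given: they have to be found in the camera images.
- lane: Fixed steel plate, 4 mm thick, on the bench. Origin on the bench surface below the middle of the lane's mouth; x runs down the lane to the red stop, y across it to the left, z up. Plate: x -185 to 205 mm, y -140 to 140 mm. x below 0 is the open infeed where the box starts; the lane between the rails is x 0 to 190 mm, y -60 to 60 mm. Place and yaw vary.
- rail_left: Fixed yellow guide rail on the lane's +y side, 190 mm long. Upright part 8 mm thick (lane y from 60 to 68 mm), its top 32 mm above the bench; a flat foot reaches out to lane y = 92 mm, its top 8 mm above the bench. Same origin and axes as the lane.
- rail_right: Fixed yellow guide rail on the lane's -y side, the mirror image of rail_left (upright part lane y from -68 to -60 mm). Same origin and axes as the lane.
- stop: Fixed red stop plate across the lane's far end, 100 mm wide, 10 mm thick, top 49 mm above the bench; the face that meets the box is at lane x = 190 mm. Same origin and axes as the lane.
- box: Loose wooden box filled with short steel bars: 110 mm along x, 96 mm along y, 60 mm high, 0.35 to 0.7 kg. Origin: centre of its underside. Starts on the infeed (lane x -100 to -85 mm), up to 35 mm to either side of the lane's middle, turned up to 0.25 rad, its x roughly down the lane. Centred it has 12 mm of air each side; against the stop its centre is at lane x = 135 mm.
- tin: Bystander: green can, diameter 60 mm, 70 mm tall, standing on the bench beyond the plate's far side (seen from the robot). Origin at the centre of its underside.
- hammer: Bystander: hammer, 240 mm long, lying on the bench on the robot's left, past the stop end of the lane. Origin about the middle of its length, underneath; x along the handle.
- brush: Bystander: brush, 180 mm long, lying on the bench beyond the plate's far side (seen from the robot). Origin about the middle of its length, underneath; x along the handle.
There are look-alikes about, which are no part of the job. There is more than one size of the box; the job needs the middle-sized.

How it is judged:
On the way:
1. the box enters the lane straight: its leading half is between the rails (x of box in the frame of lane between 0 and 0.06 m and y of box in the frame of lane between -0.012 and 0.012 m).
At the end, for the whole second after the job is handed in: The box stands at rest, flat on the plate, between the rails, its front within 6 mm of the red stop (centre beyond lane x = 129 mm), within 12 mm of the lane's middle and turned less than 0.1 rad from the lane (x of box in the frame of lane above 0.129 m and y of box in the frame of lane between -0.012 and 0.012 m and z of box in the frame of lane below 0.008 m and angle between the x axis of box and the x axis of lane, either way round below 0.1 rad and angle between box's own z axis and vertical below 0.05 rad and linear speed of box below 0.01 m/s); the robot touches nothing.
It fails at once if something touches a guide rail (over 0.3 N) (contact force between any of rail_left, rail_right and anything else above 0.3 N).
It fails at once if the box is lifted (over 8 mm) or tipped (over 0.15 rad) (z of box in the frame of lane above 0.012 m or angle between box's own z axis and vertical above 0.15 rad).
It fails at once if the tin, the hammer or the brush is moved more than 15 mm (distance of any of tin, hammer, brush from where it was at the start of the episode above 0.015 m).
It also fails if it takes over 64 s, if anything falls off the work surface, if the arm or the gripper's body presses on something with over 40 N, if the wrist force passes 120 N, or if a joint passes its speed limit or range.

## Working session

There is one attempt and no reset: what is moved stays moved. The work goes in short steps, Python scripts to look and compute and a tool call to move; the robot and the scene stay as the last step left them, time stands still between calls to the robot, and variables do not carry over. Pictures are saved under pics/ and viewed, and the job is handed in when it is done.

Besides the shell and the picture viewer there is one more tool, called after "Emit:" as name([rows], argument=value, ...), one row to a line, values as JSON. play_rows: Moves the arm, as the interface text tells. Its arguments: {"type":"object","properties":{"deltas":{"type":"array"},"grip":{"type":"number"}},"required":["deltas"]}

```bash
mkdir -p pics; python3 - <<'E'
from plant import *
import cv2,numpy as np
print(status.state()); print(manip.grip_point_offset)
for n in ("scene","side","wrist"):
    p,d=grab_frame(n); c=camera_params(n)
    cv2.imwrite(f"pics/{n}0.png",p); np.savez(f"{n}0.npz",p=p,d=d,m=c["mtx"],T=c["world_from_camera"])
    print(n,c)
    for k in ("lane","box","stop","rail_left"):
        print(k,[(x["box"],round(x["confidence"],2)) for x in boxes_of(n,k)])
E
```

```text
{'time': 0.0, 'joint_pos': array([ 1.18800228e+00,  5.33006655e-02,  1.61432189e+00,  1.96168051e-05,
        1.47602351e+00, -1.19013283e-01]), 'joint_vel': array([-5.55212191e-05, -3.52889881e-04, -8.77511193e-05,  2.73365632e-04,
        8.49590629e-04, -3.12728924e-04]), 'joint_efforts': array([ 5.70767170e-04, -3.93689740e+01, -3.70172453e+01, -7.98731116e-05,
        7.26113882e-03, -1.41425568e-05]), 'tool_pos': array([0.16271912, 0.60278295, 0.23008121]), 'tool_rot': array([-2.64367337e-04,  1.31509200e-01,  9.91314418e-01, -9.92132777e-04]), 'contact_force': array([0.10945571, 0.43739258, 0.52508588]), 'ft_torque': array([-0.01848656,  0.03674292, -0.0142004 ]), 'gripper_width': 0.997697628248177}
0.0187
scene {'mtx': array([[469.36333896,   0.        , 257.47058609],
       [  0.        , 469.36333896, 186.77197879],
       [  0.        ,   0.        ,   1.        ]]), 'world_from_camera': array([[-0.44211329, -0.77749282,  0.44725917,  1.105446  ],
       [ 0.89687077, -0.37618769,  0.2326062 ,  0.30427125],
       [-0.01259626,  0.50397197,  0.86362816,  1.07245299],
    
[... 964 characters left out ...]
), ([168.4, 256.5, 208.0, 296.5], 0.6)]
stop [([214.9, 158.9, 245.4, 182.8], 0.84)]
rail_left [([206.8, 178.3, 240.4, 227.0], 0.71)]
wrist {'mtx': array([[324.62189418,   0.        , 259.53320268],
       [  0.        , 324.62189418, 192.07853193],
       [  0.        ,   0.        ,   1.        ]]), 'world_from_camera': array([[ 2.61356967e-01, -9.17869610e-01, -2.98676939e-01,
         8.60655897e-02],
       [ 9.65242069e-01,  2.48701000e-01,  8.03465098e-02,
         6.22582683e-01],
       [ 5.33633701e-04, -3.09294667e-01,  9.50966100e-01,
         3.75137537e-01],
       [ 0.00000000e+00,  0.00000000e+00,  0.00000000e+00,
         1.00000000e+00]])}
lane []
box []
stop []
rail_left []
```

View pics/scene0.png

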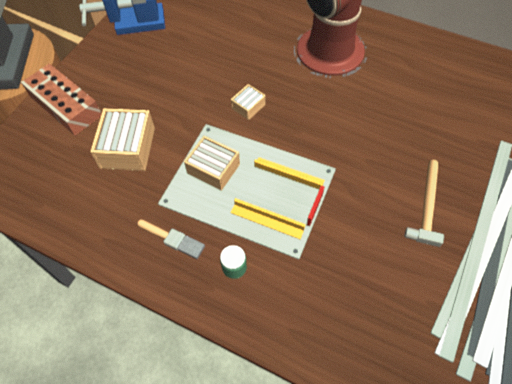

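View pics/side0.png

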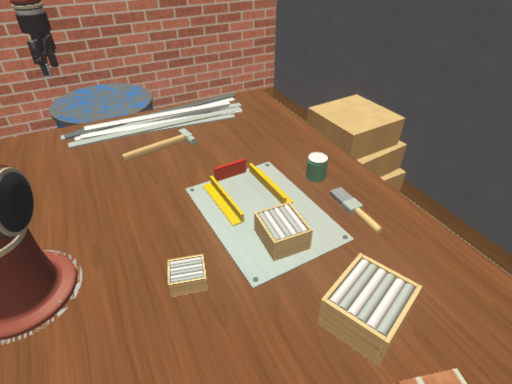

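```bash
cat > h.py <<'E'
from plant import *
import cv2,numpy as np
def cloud(d,m,T):
    v,u=np.mgrid[:d.shape[0],:d.shape[1]]
    x=(u-m[0,2])/m[0,0]*d; y=-(v-m[1,2])/m[1,1]*d
    P=np.stack([x,y,-d,np.ones_like(d)],-1)@T.T
    return P[...,:3]
def grab(n,tag=None):
    p,d=grab_frame(n); c=camera_params(n)
    if tag: cv2.imwrite(f"pics/{n}{tag}.png",p)
    return p,d,cloud(d,c["mtx"],c["world_from_camera"])
E
python3 - <<'E'
from h import *
for n in ("scene","side"):
    p,d,P=grab(n); Z=P[...,2]; ok=d>0
    hsv=cv2.cvtColor(p,cv2.COLOR_BGR2HSV)
    L=outline_of(n,"lane")[0]["region"]
    q=L&ok; print(n,"plate z",np.percentile(Z[q],[5,50,95]))
    pts=P[q&(Z<0.015)&(Z>-0.01)][:,:2]*1000
    print("plate rect",cv2.minAreaRect(pts.astype(np.float32)))
    for o in outline_of(n,"box"):
        q=o["region"]&ok; z=Z[q]; t=np.percentile(z,90)
        tp=P[q&(Z>t-0.012)][:,:2]*1000
        print("box",o["box"],"top",t,cv2.minAreaRect(tp.astype(np.float32)))
    for k in ("stop","rail_left","tin","brush","hammer"):
        for o in outline_of(n,k):
            q=o["region"]&ok
            if q.sum()<5: continue
            z=Z[q]; t=np.percentile(z,95)
            tp=P[q&(Z>t-0.01)][:,:2]*1000
            print(k,round(o["confidence"],2),"top",t,cv2.minAreaRect(tp.astype(np.float32)))
    # yellow uprights
    Y=ok&(hsv[...,0]>18)&(hsv[...,0]<34)&(hsv[...,1]>180)&(Z>0.018)&(Z<0.05)
    nl,lab,st,ce=cv2.connectedComponentsWithStats(Y.astype(np.uint8))
    for i in range(1,nl):
        if st[i,4]>40: print("yellow",st[i],cv2.minAreaRect((P[lab==i][:,:2]*1000).astype(np.float32)))
E
```

```text
scene plate z [0.00083552 0.00470636 0.02982885]
plate rect ((556.0794677734375, -9.279495239257812), (288.8479309082031, 396.4944763183594), 3.2919600009918213)
box [229.5, 84.5, 266.0, 122.5] top 0.04279820081126271 ((316.0759582519531, -131.40989685058594), (73.2879409790039, 79.37286376953125), 75.12530517578125)
box [186.0, 136.2, 239.6, 187.6] top 0.06534795643262421 ((553.201416015625, -115.44815063476562), (111.79422760009766, 99.00769805908203), 87.45753479003906)
box [91.1, 107.8, 153.2, 165.7] top 0.08062106138188836 ((593.8953247070312, -366.93194580078125), (150.63958740234375, 128.8905029296875), 22.595678329467773)
stop 0.55 top 0.027627414080067414 ((401.2334899902344, 432.2033996582031), (242.863525390625, 87.4494400024414), 7.747448444366455)
stop 0.48 top 0.05168937726918406 ((552.2572631835938, 177.27760314941406), (97.74781036376953, 10.428349494934082), 3.020336866378784)
rail_left 0.91 top 0.033831469827727535 ((490.768798828125, 74.83303833007812), (192.67138671875, 24.11213493347168), 88.60346221923828)
tin 0.92 top 0.07269660647062777 ((776.1251831054688, 63
[... 1535 characters left out ...]
59106445), 88.81810760498047)
tin 0.63 top 0.06941794011772157 ((774.2980346679688, 61.13988494873047), (53.37366485595703, 53.5911865234375), 1.0570777654647827)
brush 0.61 top 0.019253450373159505 ((777.2992553710938, -117.61194610595703), (178.0260467529297, 41.77123260498047), 88.0475082397461)
hammer 0.91 top 0.024639299443532936 ((401.7877197265625, 440.03106689453125), (240.94528198242188, 87.31227111816406), 0.9186505079269409)
yellow [250 163  37  38 143] ((618.7281494140625, 78.38250732421875), (9.832782745361328, 186.59910583496094), 3.3610806465148926)
yellow [210 176  33  39 133] ((489.1151123046875, 71.24053192138672), (7.360455513000488, 191.1727294921875), 2.4081645011901855)
```

```bash
cat >> h.py <<'E'
from scipy.optimize import least_squares
def stripmid(pts):  # robust mid-line of elongated strip
    r=cv2.minAreaRect(pts.astype(np.float32)); return r
def lanefit(P,d,p,n):
    Z=P[...,2]; ok=d>0
    hsv=cv2.cvtColor(p,cv2.COLOR_BGR2HSV)
    Y=ok&(hsv[...,0]>15)&(hsv[...,0]<38)&(hsv[...,1]>150)&(Z>0.026)&(Z<0.038)
    XY=P[...,:2]*1000
    o0=np.array([559.3,-19.8]); a=np.deg2rad(93.2)
    def loc(q,o,a):
        c,s=np.cos(a),np.sin(a); e=q-o
        return np.stack([e@[c,s],e@[-s,c]],-1)
    q=loc(XY,o0,a)
    l=XY[Y&(abs(q[...,1]-64)<12)&(q[...,0]>10)&(q[...,0]<180)]; r=XY[Y&(abs(q[...,1]+64)<12)&(q[...,0]>10)&(q[...,0]<180)]
    R=ok&(abs(q[...,0]-195)<15)&(abs(q[...,1])<45)&(Z>0.042)&(Z<0.056); s=XY[R]
    L=lambda v:(o0+v[:2],a+v[2])
    f=lambda v:np.r_[(loc(l,*L(v))[:,1]-64),(loc(r,*L(v))[:,1]+64),loc(s,*L(v))[:,0]-195]
    S=least_squares(f,[0,0,0],loss='soft_l1',x_scale=[1,1,.01])
    o,an=L(S.x); 
    return o,np.rad2deg(an),len(l),len(r),len(s),np.median(abs(S.fun))
def boxfit(P,d,n):
    Z=P[...,2]; ok=d>0; res=[]
    q=ok&(Z>0.045)&(Z<0.075)
    for o in outline_of(n,"box"):
        m=o["region"]&q
        if m.sum()<100: continue
        t=np.percentile(Z[m],80)
        if not .055<t<.072: continue
        tp=P[m&(Z>t-0.012)][:,:2]*1000
        (c,s,an)=cv2.minAreaRect(tp.astype(np.float32))
        if s[0]<s[1]: an+=90
        an=(an+0)%180
        if abs(s[0]-s[1])>40 or max(s)<90: continue
        res.append((np.array(c),s,an,o["confidence"],t))
    return res
O=np.array([559.3,-19.8]);A=93.2
def tolane(w,o,a):
    a=np.deg2rad(a);c,s=np.cos(a),np.sin(a);e=np.asarray(w)-o
    return np.array([e@[c,s],e@[-s,c]])
def toworld(l,o,a):
    a=np.deg2rad(a);c,s=np.cos(a),np.sin(a)
    return o+l[0]*np.array([c,s])+l[1]*np.array([-s,c])
def look(tag=None):
    for n in ("scene","side"):
        p,d,P=grab(n,tag); F=lanefit(P,d,p,n); print(n,F)
        for b in boxfit(P,d,n): print("  box",b,"lane xy",tolane(b[0],F[0],F[1]).round(1),"rel deg",round(b[2]-F[1],2))
E
python3 -c "
from h import *
look()"
```

```text
scene (array([561.63306716, -17.36153203]), np.float64(93.04476826787075), 227, 155, 137, np.float64(1.7605815740381274))
  box (array([ 553.84820557, -115.41940308]), (110.7112045288086, 98.63972473144531), 86.36767578125, 0.61, np.float64(0.06483935866795876)) lane xy [-97.5  13. ] rel deg -6.68
side (array([558.41460587, -21.69159765]), np.float64(93.13054464187138), 126, 137, 99, np.float64(2.0472590143822877))
  box (array([ 553.26019287, -117.37815857]), (112.64501953125, 96.96884155273438), 86.50909423828125, 0.55, np.float64(0.06261480671054842)) lane xy [-95.3  10.4] rel deg -6.62
```

Emit:
play_rows([
  [[0.04, -0.042, 0], 0.064],
  [[0.08, -0.084, 0], 0.128],
  [[0.12, -0.126, 0], 0.192],
  [[0.16, -0.168, 0], 0.256],
  [[0.2, -0.21, 0], 0.32],
], grip=0.4)

```text
time: 2.38
tool_pos: [0.364, 0.3919, 0.2316]
tool_rot: [0.0, -0.029, 1.0, 0.0]
contact_force: [1.2, -0.2, -0.1]
gripper_width: 0.701
```

Emit:
play_rows([
  [[0.012, -0.058, 0], 0],
  [[0.024, -0.116, 0], 0],
  [[0.036, -0.174, 0], 0],
  [[0.048, -0.232, 0], 0],
  [[0.06, -0.29, 0], 0],
])

```text
time: 3.0
tool_pos: [0.4231, 0.1016, 0.2317]
tool_rot: [0.001, -0.028, 1.0, 0.0]
contact_force: [1.7, -0.3, -0.5]
gripper_width: 0.696
```

Emit:
play_rows([
  [[0.01, -0.057, -0.01], 0],
  [[0.02, -0.114, -0.02], 0],
  [[0.03, -0.171, -0.03], 0],
  [[0.041, -0.223, -0.05], 0],
  [[0.041, -0.223, -0.1], 0],
])

```text
time: 3.62
tool_pos: [0.4666, -0.124, 0.1338]
tool_rot: [0.003, -0.026, 1.0, -0.002]
contact_force: [-0.5, -0.1, -0.6]
gripper_width: 0.699
```

Emit:
play_rows([
  [[0, 0.002, -0.05], 0],
  [[0, 0.002, -0.09], 0],
  [[0, 0.002, -0.105], 0],
  [[0, 0.002, -0.105], 0],
  [[0, 0.002, -0.105], 0],
])

```text
time: 4.25
tool_pos: [0.4656, -0.1183, 0.0284]
tool_rot: [0.002, -0.028, 1.0, -0.001]
contact_force: [0.5, -0.3, 0.5]
gripper_width: 0.7
```

```bash
python3 -c "
from h import *
look('1')
s=status.state();print(s['tool_pos'],tolane(s['tool_pos'][:2]*1000,np.array([560,-19.5]),93.1))"
```

```text
scene (array([561.75713518, -17.45715744]), np.float64(93.1294159078398), 229, 155, 138, np.float64(1.8211455267990289))
  box (array([ 553.70672607, -116.12193298]), (113.6148910522461, 99.59027099609375), 87.0923080444336, 0.79, np.float64(0.0648118836714319)) lane xy [-98.1  13.4] rel deg -6.04
side (array([558.8934464 , -22.82295658]), np.float64(93.26590790014788), 70, 82, 27, np.float64(2.095909215027767))
  box (array([ 553.26055908, -117.29315186]), (113.00960540771484, 96.49253845214844), 86.17498016357422, 0.83, np.float64(0.06280951573072739)) lane xy [-94.  11.] rel deg -7.09
[ 0.46507339 -0.11807042  0.02783669] [-93.29265897 100.11827382]
```

View pics/side1.png

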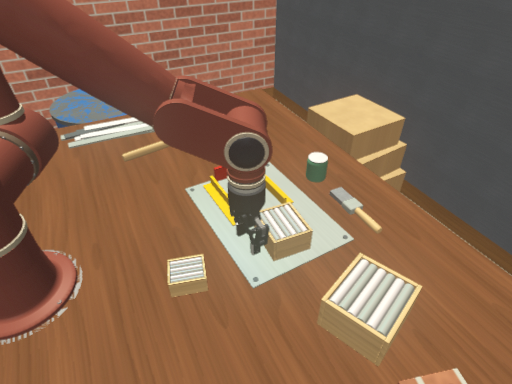

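View pics/scene1.png

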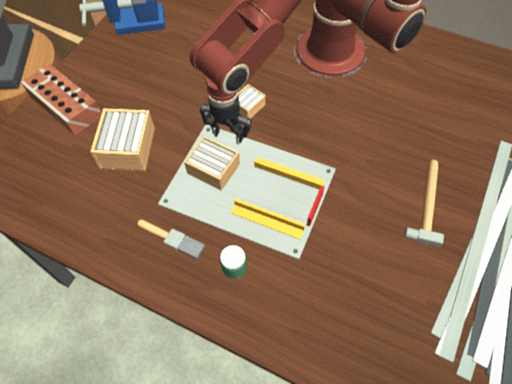

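Emit:
play_rows([
  [[0.01, 0.0005, 0], 0],
  [[0.018, 0.001, 0], 0],
  [[0.024, 0.0013, 0], 0],
  [[0.029, 0.0015, 0], 0],
  [[0.033, 0.0018, 0], 0],
])

```text
time: 5.08
tool_pos: [0.4964, -0.1161, 0.0262]
tool_rot: [-0.001, -0.028, 1.0, -0.0]
contact_force: [-5.5, -0.7, 4.3]
gripper_width: 0.7
```

Emit:
play_rows([
  [[0.002, 0, 0], 0],
  [[0.004, 0, 0], 0],
  [[0.006, 0, 0], 0],
  [[0.006, 0, 0], 0],
])

```text
time: 5.58
tool_pos: [0.5031, -0.1159, 0.0262]
tool_rot: [0.0, -0.028, 1.0, -0.0]
contact_force: [-1.6, -1.8, 1.3]
gripper_width: 0.7
```

```bash
python3 -c "
from h import *
look('2')
s=status.state();print(s['tool_pos'],tolane(s['tool_pos'][:2]*1000,np.array([560,-19.5]),93.1))"
```

```text
scene (array([561.83173525, -17.44325694]), np.float64(93.08816630031609), 229, 154, 139, np.float64(1.8741794519226076))
  box (array([ 563.0982666 , -112.45149231]), (98.60334014892578, 110.5236587524414), 90.34366434812546, 0.77, np.float64(0.06471250342444698)) lane xy [-94.9   3.9] rel deg -2.74
side (array([558.14543775, -21.77860401]), np.float64(92.99318014604991), 125, 9, 94, np.float64(2.0280785518745787))
  box (array([ 562.83911133, -114.68873596]), (97.47161102294922, 111.91838836669922), 90.33168506622314, 0.61, np.float64(0.06273340786816237)) lane xy [-93.    0.2] rel deg -2.66
[ 0.50310327 -0.11575463  0.02621357] [-93.03687327  62.01880606]
```

View pics/scene2.png

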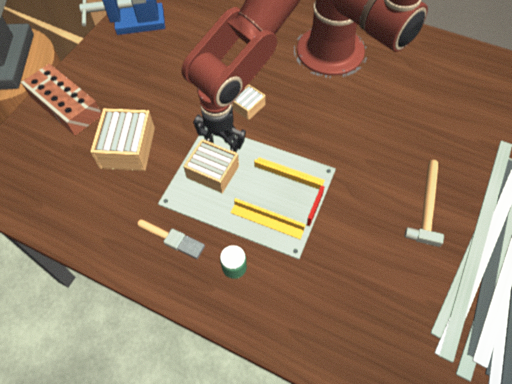

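Emit:
play_rows([
  [[0.001, 0, 0], 0.01],
  [[0.002, 0, 0], 0.02],
  [[0.003, 0, 0], 0.025],
  [[0.003, 0, 0], 0.025],
])

```text
time: 6.28
tool_pos: [0.5061, -0.1157, 0.0262]
tool_rot: [0.0, -0.041, 0.999, 0.0]
contact_force: [-2.1, -1.4, 0.6]
gripper_width: 0.698
```

```bash
python3 -c "
from h import *
look()
s=status.state();print(s['tool_pos'],tolane(s['tool_pos'][:2]*1000,np.array([560,-19.5]),93.1))"
```

```text
scene (array([561.89653603, -17.3270439 ]), np.float64(93.12524037484127), 235, 150, 136, np.float64(1.7840702899034113))
  box (array([ 565.58209229, -110.91145325]), (101.78641510009766, 111.28116607666016), 90.14071628451347, 0.79, np.float64(0.06463134586501433)) lane xy [-93.6   1.4] rel deg -2.98
side (array([558.54745503, -21.61814029]), np.float64(93.1995567501836), 121, 4, 96, np.float64(1.9954462954439833))
  box (array([ 566.05108643, -113.25415039]), (95.59517669677734, 113.13851165771484), 90.03940443694592, 0.72, np.float64(0.0626902992259272)) lane xy [-91.9  -2.4] rel deg -3.16
[ 0.50608156 -0.11571971  0.02621814] [-93.16306772  59.04298409]
```

```bash
python3 -c "
from h import *
p,d,P=grab('scene'); q,d2,P2=grab('side'); w,_=grab_frame('wrist')
a=cv2.resize(p[90:240,150:350],None,fx=3.9,fy=3.9,interpolation=cv2.INTER_CUBIC)
b=cv2.resize(q[140:300,170:370],None,fx=3.7,fy=3.7,interpolation=cv2.INTER_CUBIC)
cv2.imwrite('pics/c1.png',a);cv2.imwrite('pics/c2.png',b);cv2.imwrite('pics/w1.png',w)"
```

```text
(no output)
```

View pics/c1.png

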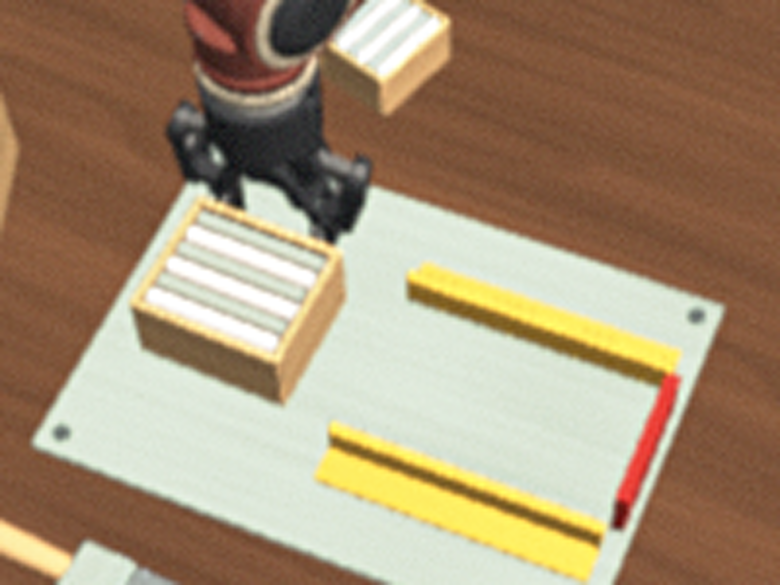

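View pics/c2.png

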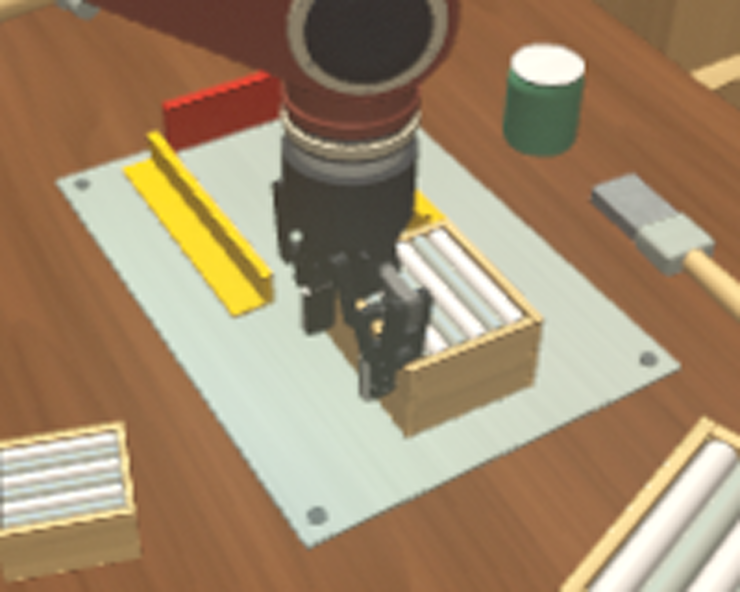

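View pics/w1.png

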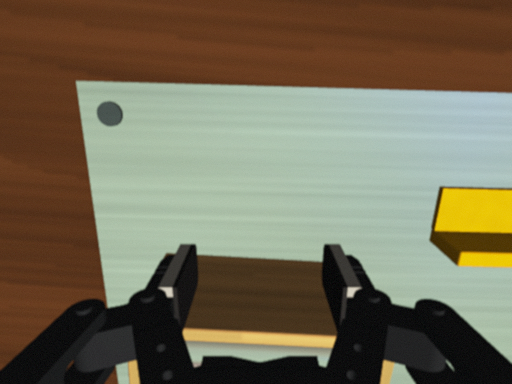

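```bash
cat >> h.py <<'E'
def ray(u,v,z,c):
    m,T=c["mtx"],c["world_from_camera"]
    r=T[:3,:3]@np.array([(u-m[0,2])/m[0,0],-(v-m[1,2])/m[1,1],-1]); t=(z-T[2,3])/r[2]
    return (T[:3,3]+t*r)[:2]*1000
E
python3 -c "
from h import *
w=cv2.imread('pics/w1.png');g=cv2.cvtColor(w,cv2.COLOR_BGR2GRAY).astype(float)
c=camera_params('wrist')
def edge(us,v0,v1,z,sg):
    pts=[]
    for u in us:
        k=np.gradient(cv2.GaussianBlur(g,(3,3),0)[v0:v1,u]); i=int(np.argmax(sg*k)); pts.append(ray(u,v0+i,z,c))
    pts=np.array(pts); l=cv2.fitLine(pts.astype(np.float32),cv2.DIST_HUBER,0,.01,.01).ravel(); print(np.rad2deg(np.arctan2(l[1],l[0]))%180, l[2:], 'lane y',tolane(l[2:],np.array([560,-19.5]),93.1))
edge(range(100,500,5),70,105,.004,1)
edge(range(205,318,3),245,275,.004,-1)
edge(range(205,318,3),315,345,.064,1)
"
```

```text
93.08797 [ 425.2084  -104.94253] lane y [-78.0281277 139.2149814]
90.89326 [ 520.39874 -116.73943] lane y [-94.95555095  44.80190076]
90.93582 [ 519.6331  -115.64658] lane y [-93.82289633  45.50730538]
```

Emit:
play_rows([
  [[-0.03, -0.001, 0], 0],
  [[-0.04, -0.002, 0.03], 0],
  [[-0.04, -0.002, 0.07], -0.15],
  [[-0.04, -0.03, 0.1], -0.3],
  [[-0.03, -0.07, 0.1], -0.47],
])

```text
time: 7.25
tool_pos: [0.4786, -0.1871, 0.1306]
tool_rot: [0.004, 0.195, 0.981, -0.001]
contact_force: [0.6, -0.8, 0.9]
gripper_width: 0.702
```

```bash
python3 -c "
from h import *
s=status.state();print(s['joint_pos'].round(3),s['tool_pos'],s['tool_rot'])"
```

```text
[-5.180e-01 -1.370e-01  1.970e+00  1.000e-03  1.300e+00 -1.697e+00] [ 0.47863412 -0.18707806  0.13064258] [ 4.35164775e-03  1.94951731e-01  9.80802716e-01 -9.58402751e-04]
```

Emit:
play_rows([
  [[0.02, -0.01, 0], -0.17],
  [[0.04, -0.02, 0], -0.34],
  [[0.06, -0.023, 0], -0.51],
  [[0.08, -0.023, 0], -0.68],
  [[0.095, -0.023, 0], -0.85],
])

```text
time: 7.88
tool_pos: [0.5724, -0.2089, 0.1267]
tool_rot: [0.001, 0.583, 0.813, 0.0]
contact_force: [-0.4, 0.1, -0.4]
gripper_width: 0.701
```

Emit:
play_rows([
  [[0, 0, 0], -0.14],
  [[0, 0, 0], -0.275],
  [[0, 0, 0], -0.275],
])

```text
time: 8.25
tool_pos: [0.5715, -0.2088, 0.1266]
tool_rot: [0.0, 0.686, 0.728, 0.0]
contact_force: [-0.4, -0.6, -0.5]
gripper_width: 0.7
```

```bash
python3 -c "
from h import *
look('3')
w,_=grab_frame('wrist');cv2.imwrite('pics/w3.png',w)
s=status.state();print(s['joint_pos'].round(3),s['tool_pos'],s['tool_rot'],2*np.rad2deg(np.arctan2(s['tool_rot'][2],s['tool_rot'][1]))-90,tolane(s['tool_pos'][:2]*1000,np.array([560,-19.5]),93.1))"
```

```text
scene (array([561.73215252, -17.27051853]), np.float64(93.1021465933543), 228, 148, 137, np.float64(1.8725684425448321))
  box (array([ 566.28515625, -111.44000244]), (98.94410705566406, 112.0101318359375), 91.34354317188263, 0.74, np.float64(0.06467205060131978)) lane xy [-94.3   0.5] rel deg -1.76
side (array([558.41673132, -21.43969967]), np.float64(93.0872515181751), 126, 136, 99, np.float64(2.088161734552294))
  box (array([ 564.76538086, -113.49324036]), (96.30175018310547, 111.54053497314453), 91.91643452644348, 0.74, np.float64(0.06261203871718606)) lane xy [-92.3  -1.4] rel deg -1.17
[-0.473  0.098  1.745  0.     1.298 -0.531] [ 0.57105606 -0.20882501  0.12641284] [1.43384980e-04 6.86300567e-01 7.27318016e-01 1.23856517e-04] 3.324047258349765 [-189.64586145   -0.80140878]
```

View pics/w3.png

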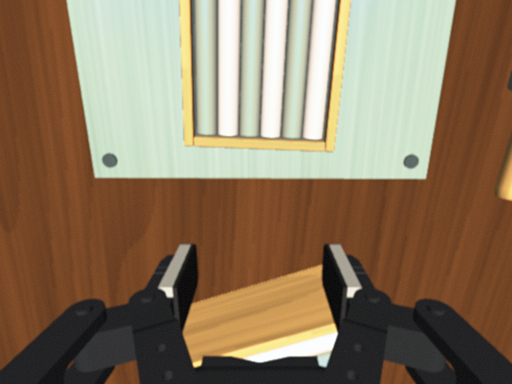

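Emit:
play_rows([
  [[0, 0, -0.05], -0.004],
  [[0, 0, -0.09], -0.004],
  [[0, 0, -0.1], -0.004],
  [[-0.001, 0.012, -0.1], -0.004],
  [[-0.0013, 0.024, -0.1], -0.004],
])

```text
time: 9.12
tool_pos: [0.5711, -0.1847, 0.0286]
tool_rot: [0.002, 0.688, 0.726, 0.001]
contact_force: [-0.3, -0.3, -0.5]
gripper_width: 0.702
```

Emit:
play_rows([
  [[-0.0004, 0.008, 0], 0],
  [[-0.0008, 0.016, 0], 0],
  [[-0.0013, 0.024, 0], 0],
  [[-0.0017, 0.032, 0], 0],
  [[-0.002, 0.038, 0], 0],
])

```text
time: 9.75
tool_pos: [0.5692, -0.148, 0.0285]
tool_rot: [0.002, 0.688, 0.726, -0.0]
contact_force: [-0.5, -6.0, 3.9]
gripper_width: 0.703
```

```bash
cat >> h.py <<'E'
def st():
    s=status.state();print(s['time'],s['contact_force'].round(1),s['tool_pos'].round(4),'jaw',round(2*np.rad2deg(np.arctan2(s['tool_rot'][2],s['tool_rot'][1]))-90,2),tolane(s['tool_pos'][:2]*1000,np.array([560,-19.5]),93.1).round(1))
E
python3 -c "
from h import *
look('4')
w,_=grab_frame('wrist');cv2.imwrite('pics/w4.png',w)
st()"
```

```text
scene (array([561.79143618, -17.39318205]), np.float64(93.13027059486878), 228, 145, 135, np.float64(1.851491738798451))
  box (array([563.26953125, -80.27738953]), (97.77554321289062, 109.36442565917969), 93.53752017021179, 0.91, np.float64(0.0646453688157338)) lane xy [-62.9   2. ] rel deg 0.41
side (array([558.3354064 , -21.37302762]), np.float64(93.10090228351766), 125, 117, 97, np.float64(2.031398266459398))
  box (array([554.90509033, -82.82615662]), (83.39347076416016, 112.06513977050781), 94.03193092346191, 0.64, np.float64(0.06260328152518804)) lane xy [-61.2   6.7] rel deg 0.93
10.0 [ 0.8 -3.6  3.1] [ 0.5683 -0.1472  0.027 ] jaw 3.05 [-128.    -1.4]
```

View pics/w4.png

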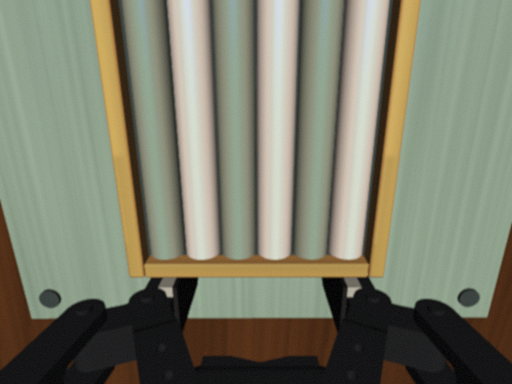

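Emit:
play_rows([
  [[-0.0004, 0.01, 0], 0],
  [[-0.0009, 0.02, 0], 0],
  [[-0.0013, 0.03, 0], 0],
  [[-0.0018, 0.04, 0], 0],
  [[-0.0022, 0.05, 0], 0],
])

```text
time: 10.62
tool_pos: [0.5658, -0.0975, 0.0269]
tool_rot: [0.001, 0.688, 0.726, -0.0]
contact_force: [0.5, -5.1, 3.3]
gripper_width: 0.696
```

Emit:
play_rows([
  [[-0.0004, 0.01, 0], 0],
  [[-0.0009, 0.02, 0], 0],
  [[-0.0013, 0.028, 0], 0],
  [[-0.0015, 0.032, 0], 0],
])

```text
time: 11.12
tool_pos: [0.5642, -0.0653, 0.0268]
tool_rot: [0.001, 0.688, 0.726, -0.0]
contact_force: [-0.3, -6.0, 4.6]
gripper_width: 0.702
```

```bash
python3 -c "
from h import *
look('5')
w,_=grab_frame('wrist');cv2.imwrite('pics/w5.png',w)
st()"
```

```text
scene (array([560.7907698 , -17.39927412]), np.float64(92.72548436276521), 141, 190, 137, np.float64(2.003500097580833))
  box (array([558.68560791,   1.30023193]), (99.00051879882812, 110.61735534667969), 93.36406540870667, 0.94, np.float64(0.06455926515519095)) lane xy [18.8  1.2] rel deg 0.64
side (array([558.4297539 , -21.48988024]), np.float64(93.084959222957), 135, 32, 102, np.float64(1.9114285198988767))
11.375 [ 0.5 -3.6  1.9] [ 0.5638 -0.0648  0.0261] jaw 3.04 [-45.5  -1.3]
```

View pics/w5.png

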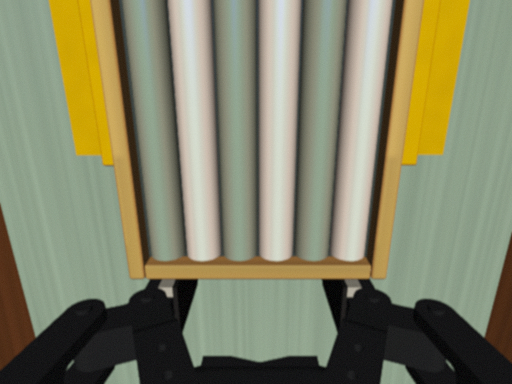

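View pics/scene5.png

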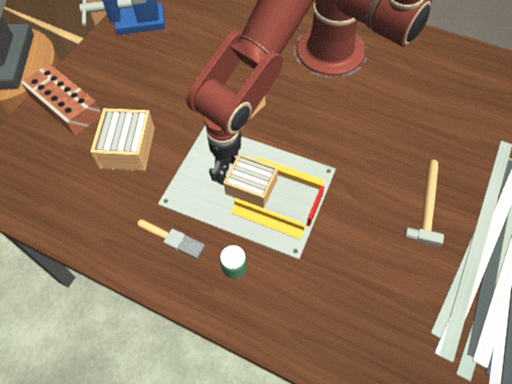

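Emit:
play_rows([
  [[-0.0005, 0.01, 0], 0],
  [[-0.001, 0.02, 0], 0],
  [[-0.0015, 0.03, 0], 0],
  [[-0.002, 0.04, 0], 0],
  [[-0.0025, 0.05, 0], 0],
])

```text
time: 12.0
tool_pos: [0.5612, -0.014, 0.0261]
tool_rot: [-0.0, 0.688, 0.726, -0.0]
contact_force: [0.2, -5.0, 1.6]
gripper_width: 0.702
```

Emit:
play_rows([
  [[-0.0005, 0.01, 0], 0],
  [[-0.001, 0.02, 0], 0],
  [[-0.0015, 0.03, 0], 0],
  [[-0.002, 0.04, 0], 0],
  [[-0.0025, 0.049, 0], 0],
])

```text
time: 12.62
tool_pos: [0.5587, 0.0349, 0.0261]
tool_rot: [-0.0, 0.688, 0.726, -0.0]
contact_force: [0.4, -2.4, 0.8]
gripper_width: 0.698
```

```bash
python3 -c "
from h import *
look('6')
w,_=grab_frame('wrist');cv2.imwrite('pics/w6.png',w)
p=cv2.imread('pics/scene6.png');cv2.imwrite('pics/c6.png',cv2.resize(p[110:260,180:360],None,fx=4,fy=4,interpolation=cv2.INTER_CUBIC))
st()"
```

```text
scene (array([562.90974709, -17.20794126]), np.float64(94.0554269595052), 8, 203, 137, np.float64(2.145092061992713))
side (array([558.35641268, -16.87182888]), np.float64(93.01156055284585), 143, 64, 27, np.float64(2.198898281293353))
12.875 [-0.8 -0.3  0.5] [0.5586 0.0347 0.026 ] jaw 3.04 [54.2 -1.5]
```

View pics/w6.png

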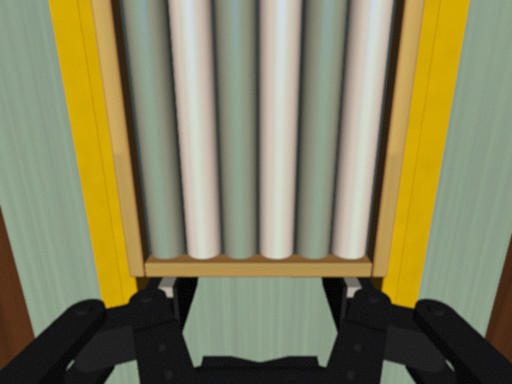

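View pics/c6.png

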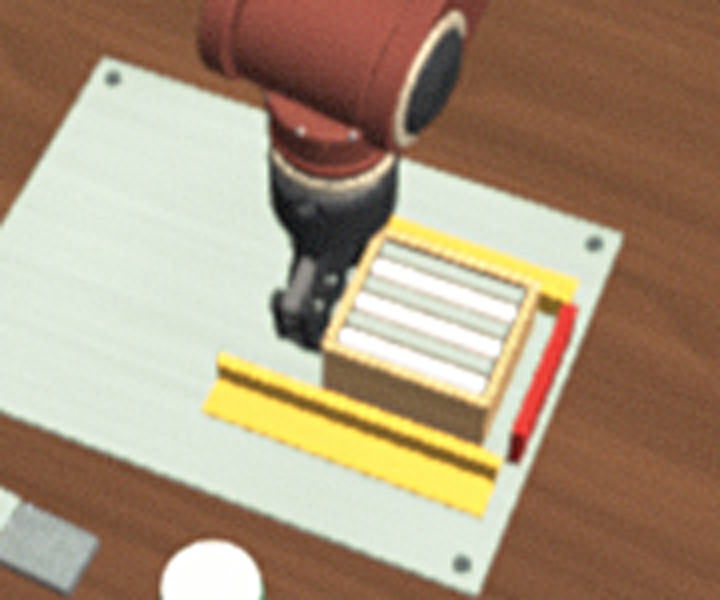

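Emit:
play_rows([
  [[-0.0002, 0.003, 0], 0],
  [[-0.0003, 0.006, 0], 0],
  [[-0.0005, 0.009, 0], 0],
  [[-0.0006, 0.011, 0], 0],
  [[-0.0006, 0.0125, 0], 0],
])

```text
time: 13.5
tool_pos: [0.5582, 0.0468, 0.0261]
tool_rot: [-0.0, 0.688, 0.726, -0.0]
contact_force: [-0.8, -2.8, -1.8]
gripper_width: 0.7
```

Emit:
play_rows([
  [[0, 0.001, 0], 0],
  [[-0.0001, 0.002, 0], 0],
  [[-0.0001, 0.002, 0], 0],
])

```text
time: 13.88
tool_pos: [0.5582, 0.0488, 0.0263]
tool_rot: [-0.0, 0.688, 0.726, 0.0]
contact_force: [-1.2, -1.6, -1.2]
gripper_width: 0.701
```

Emit:
play_rows([
  [[0, 0.001, 0], 0],
  [[-0.0001, 0.002, 0], 0],
  [[-0.0001, 0.002, 0], 0],
])

```text
time: 14.25
tool_pos: [0.5582, 0.0508, 0.0264]
tool_rot: [0.0, 0.688, 0.726, 0.0]
contact_force: [0.2, -2.3, -0.7]
gripper_width: 0.699
```

```bash
python3 -c "
from h import *
grab('scene','7')
p=cv2.imread('pics/scene7.png');cv2.imwrite('pics/c7.png',cv2.resize(p[110:260,180:360],None,fx=4,fy=4,interpolation=cv2.INTER_CUBIC))
st()"
```

```text
14.3 [ 0.5 -1.4 -0.7] [0.5583 0.0507 0.0264] jaw 3.03 [70.2 -2.1]
```

View pics/c7.png

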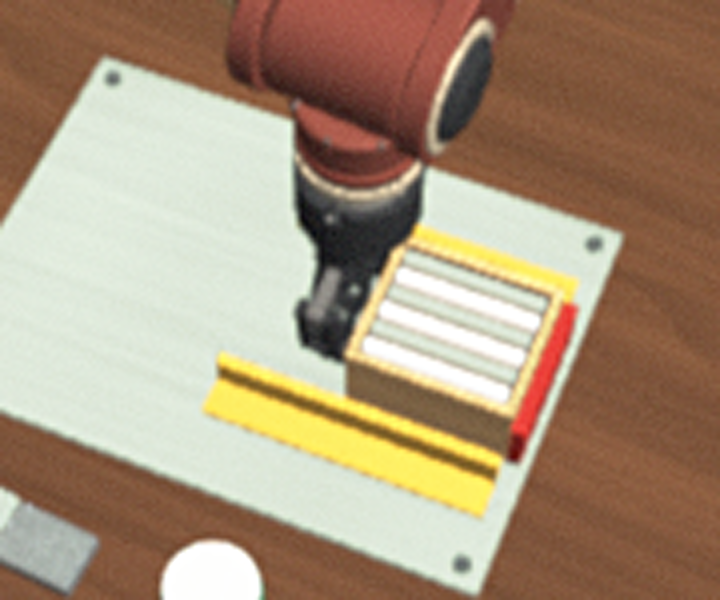

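Emit:
play_rows([
  [[0, 0.0007, 0], 0],
  [[0, 0.0015, 0], 0],
  [[0, 0.0015, 0], 0],
])

```text
time: 14.68
tool_pos: [0.5584, 0.0508, 0.0265]
tool_rot: [0.001, 0.688, 0.726, -0.001]
contact_force: [-0.4, -7.1, -0.7]
gripper_width: 0.701
```

Emit:
play_rows([
  [[0, 0.0007, 0], 0],
  [[0, 0.0015, 0], 0],
  [[0, 0.0015, 0], 0],
])

```text
time: 15.05
tool_pos: [0.5585, 0.0508, 0.0265]
tool_rot: [0.002, 0.688, 0.726, -0.002]
contact_force: [-1.0, -13.2, -0.2]
gripper_width: 0.702
```

Emit:
play_rows([
  [[0.0002, -0.004, 0], 0],
  [[0.0006, -0.012, 0], 0],
  [[0.0016, -0.03, 0], 0],
  [[0.0027, -0.05, 0.02], 0],
  [[0.0027, -0.05, 0.07], 0],
])

```text
time: 15.68
tool_pos: [0.559, 0.0017, 0.0955]
tool_rot: [-0.002, 0.689, 0.725, -0.002]
contact_force: [0.6, 0.1, 0.4]
gripper_width: 0.701
```

Emit:
play_rows([
  [[0.003, -0.05, 0.05], 0],
  [[0.005, -0.1, 0.08], 0],
  [[0.005, -0.13, 0.08], 0],
  [[0.005, -0.13, 0.08], 0],
])

```text
time: 16.18
tool_pos: [0.5663, -0.1297, 0.179]
tool_rot: [0.002, 0.69, 0.724, 0.001]
contact_force: [0.2, 1.6, -0.6]
gripper_width: 0.696
```

```bash
python3 -c "
from h import *
look('8')
p=cv2.imread('pics/scene8.png');cv2.imwrite('pics/c8.png',cv2.resize(p[110:260,180:360],None,fx=4,fy=4,interpolation=cv2.INTER_CUBIC))
p=cv2.imread('pics/side8.png');cv2.imwrite('pics/d8.png',cv2.resize(p[130:290,170:370],None,fx=3.7,fy=3.7,interpolation=cv2.INTER_CUBIC))
p,d,P=grab('scene');n='scene'
for k in ('tin','brush','hammer'):
  o=outline_of(n,k)[0];q=o['region']&(d>0);print(k,cv2.minAreaRect((P[q][:,:2]*1000).astype(np.float32)))
st()"
```

```text
scene (array([561.95666846, -18.1037206 ]), np.float64(93.53991836668301), 87, 206, 154, np.float64(2.177969190778356))
  box (array([553.04840088, 117.22032928]), (99.0409927368164, 110.3116683959961), 92.6617341041565, 0.84, np.float64(0.06462502994989702)) lane xy [135.6   0.5] rel deg -0.88
side (array([558.85980136, -29.59801548]), np.float64(92.93067685289715), 143, 85, 3, np.float64(2.107301031103887))
  box (array([552.86309814, 114.59947968]), (97.21578216552734, 112.8568115234375), 92.74094772338867, 0.73, np.float64(0.06253215364617819)) lane xy [144.3  -1.4] rel deg -0.19
tin ((777.2582397460938, 65.90678405761719), (55.328338623046875, 57.15462112426758), 85.09367370605469)
brush ((778.7071533203125, -115.44131469726562), (43.27608871459961, 181.0106658935547), 0.778313398361206)
hammer ((389.0208435058594, 430.25823974609375), (263.4425048828125, 96.02800750732422), 9.626545906066895)
16.575 [-0.5 -0.4 -0.3] [ 0.5657 -0.1255  0.176 ] jaw 3.11 [-106.1    0. ]
```

View pics/c8.png

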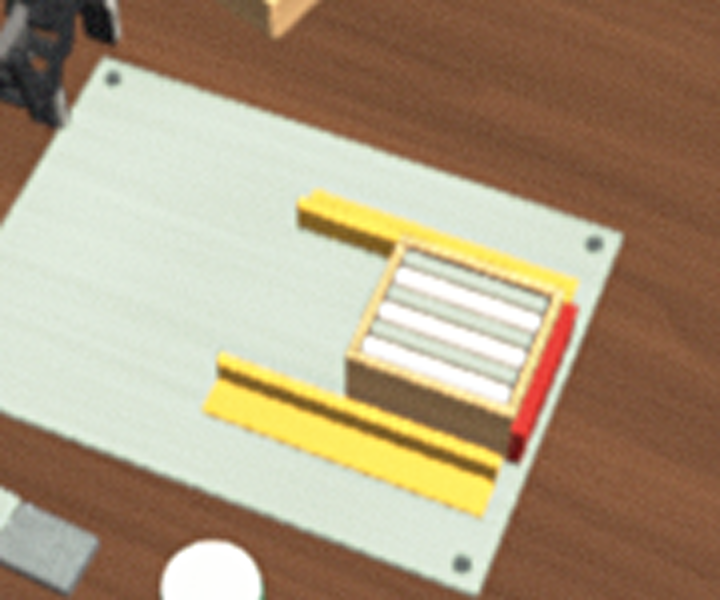

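View pics/d8.png

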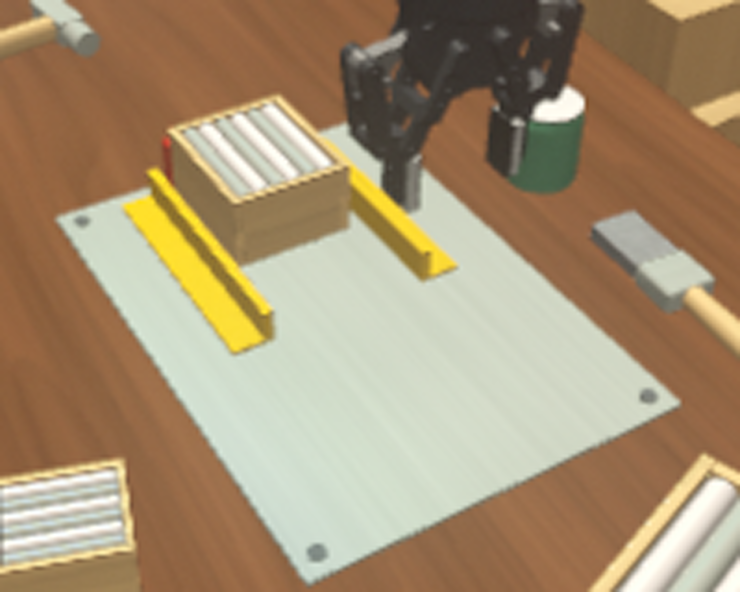

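Box stands against the stop, central, square, gripper well clear. Handing in.

```bash
python3 -c "
from plant import *
print(ticket.job_done())"
```

```text
the job is handed in; nothing more can be done
None
```

The middle-sized box now stands against the red stop, central and square between the rails. I handed the job in at about 17 s of the 64 s; no verdict was reported.

**What I did:** I first pushed the box sideways with both fingers from the robot's side, to line it up with the lane. Then I pushed it from behind with two fingers down the lane until the force rose to about 13 N and the tool stopped advancing. After that I backed out along the lane and lifted the gripper clear.

**On the way in:** at lane x ≈ 19 mm the box was at y ≈ 1 mm and turned about 0.6°. The wrist picture showed it centred between the rails.

**Last checks:**
- **Box position:** the scene camera put the centre at lane x = 135.6 mm, y = 0.5 mm, turned about -0.9°. Its top was still at the expected height above the plate.
- **Rails:** the pictures show a gap on both sides and no sign of contact, but I have no direct reading of force on the rails.
- **Tin and brush:** both read within about 4 mm of their starting readings, which is within measurement scatter.
- **Hammer:** its last reading was about 15 mm from the first. I put this down to measurement: the outline was taken differently this time, and the arm never touched it. I did not check it a second way.

**Disagreement:** the side camera gave x = 144 mm, which is impossible against the stop. The box hid the stop from that camera, leaving only 3 points to fit it. Its box reading in world coordinates agrees with the scene camera to within 3 mm.

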